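# Spread heaped bread rolls in a roasting tin

## Task

The four bread rolls are heaped in the roasting tin: spread them out into one even layer for the oven, each lying flat on the tin's floor with at least 3 cm clear between any two, which takes nudging them out towards the sides of the tin. They are too wide to pick up, so push them, and press down any that lean, with the fingers; do not squash them, do not shove the tin out of its place, and leave the other things alone.

Things in the scene. Friction and masses are not known exactly. Their poses are not given: they have to be found in the camera images.
- roasting_tin: Dark roasting tin, loose on the worktop, heavy, about 2.4 kg: inside 232 mm along its x and 300 mm along its y, floor 4 mm thick, upright walls 4 mm thick, rolled rim 8 mm thick (top 46 mm above the worktop), wire handles 21 mm out at the y ends. Origin: centre of the underside; z up. A sideways push of some 12 N or more may make it slide.
- roll_A: Crusty bread roll, stiff, round, 88 mm across at the waist (too wide to grip), 45 mm high, flat below (66 mm across) and on top (62 mm, pale scored cross), rounded shoulders, 60 to 130 g, dry and slippery (friction about 0.3). Origin: centre of underside; z up through the cross. Starts on the tin's floor, close against the other two of the lower layer.
- roll_B: Crusty bread roll, stiff, round, 88 mm across at the waist (too wide to grip), 45 mm high, flat below (66 mm across) and on top (62 mm, pale scored cross), rounded shoulders, 60 to 130 g, dry and slippery (friction about 0.3). Origin: centre of underside; z up through the cross. Starts on the tin's floor, close against the other two of the lower layer.
- roll_C: Crusty bread roll, stiff, round, 88 mm across at the waist (too wide to grip), 45 mm high, flat below (66 mm across) and on top (62 mm, pale scored cross), rounded shoulders, 60 to 130 g, dry and slippery (friction about 0.3). Origin: centre of underside; z up through the cross. Starts on the tin's floor, close against the other two of the lower layer.
- roll_D: Crusty bread roll, stiff, round, 88 mm across at the waist (too wide to grip), 45 mm high, flat below (66 mm across) and on top (62 mm, pale scored cross), rounded shoulders, 60 to 130 g, dry and slippery (friction about 0.3). Origin: centre of underside; z up through the cross. Starts on top of the other three.
- roll_A_mid (a point): Centre of roll_A, 22.5 mm above its underside; 26.5 mm above the worktop when the roll lies on the tin's floor either way up.
- roll_B_mid (a point): Centre of roll_B, 22.5 mm above its underside; 26.5 mm above the worktop when the roll lies on the tin's floor either way up.
- roll_C_mid (a point): Centre of roll_C, 22.5 mm above its underside; 26.5 mm above the worktop when the roll lies on the tin's floor either way up.
- roll_D_mid (a point): Centre of roll_D, 22.5 mm above its underside; 26.5 mm above the worktop when the roll lies on the tin's floor either way up.
- tomato_1: A red tomato, 70 mm, loose beside the tin; bystander. Origin: centre of its underside.
- garlic_1: A garlic bulb, 58 mm, loose beside the tin; bystander. Origin: centre of its underside.
- lemon_1: A lemon, 83 x 58 x 58 mm, loose beside the tin; bystander. Origin: centre of its underside.
- mug_1: A white mug with dark dots, 91 mm high, loose at the right front of the worktop; bystander. Origin: centre of its underside.
- kitchen_timer: A red and white kitchen timer, 69 mm wide, 54 mm high, loose at the right back; bystander. Origin: centre of its underside.
Mind the look-alikes: they are no part of the job. Leave any black look-alike of the roll_A alone.

How it is judged (in metres and radians):
At the end, for the whole second after the job is handed in: Every roll lies flat (within 0.15 rad, either way up) on the floor of the tin, inside it and at rest, and the centres of any two rolls are more than 116 mm apart (28 mm clear between them) (z of each of roll_A_mid, roll_B_mid, roll_C_mid, roll_D_mid in the frame of roasting_tin below 0.032 m and angle between the z axis of each of roll_A, roll_B, roll_C, roll_D and the z axis of roasting_tin, either way round below 0.15 rad and x of roll_A_mid in the frame of roasting_tin between -0.08 and 0.08 m and y of roll_A_mid in the frame of roasting_tin between -0.115 and 0.115 m and linear speed of each of roll_A, roll_B, roll_C, roll_D below 0.02 m/s and x of roll_B_mid in the frame of roasting_tin between -0.08 and 0.08 m and y of roll_B_mid in the frame of roasting_tin between -0.115 and 0.115 m and x of roll_C_mid in the frame of roasting_tin between -0.08 and 0.08 m and y of roll_C_mid in the frame of roasting_tin between -0.115 and 0.115 m and x of roll_D_mid in the frame of roasting_tin between -0.08 and 0.08 m and y of roll_D_mid in the frame of roasting_tin between -0.115 and 0.115 m and horizontal distance between roll_A_mid and roll_B_mid above 0.116 m and horizontal distance between each of roll_A_mid, roll_B_mid and roll_C_mid above 0.116 m and horizontal distance between each of roll_A_mid, roll_B_mid, roll_C_mid and roll_D_mid above 0.116 m); the robot touches nothing.
It fails at once if the tin is shoved more than 25 mm from where it stood (distance of roasting_tin from where it was at the start of the episode above 0.025 m).
It fails at once if a roll is squashed: the robot presses on it with more than 40 N (contact force between any of the arm, the fingers and roll_A above 40 N or contact force between any of the arm, the fingers and roll_B above 40 N or contact force between any of the arm, the fingers and roll_C above 40 N or contact force between any of the arm, the fingers and roll_D above 40 N).
It fails at once if the tomato, garlic, lemon, mug or timer is moved by more than 30 mm (distance of any of tomato_1, garlic_1, lemon_1, mug_1, kitchen_timer from where it was at the start of the episode above 0.03 m).
It also fails if it takes over 72 s, if anything falls off the work surface, if the arm or the gripper's body presses on something with over 40 N, if the wrist force passes 120 N, or if a joint passes its speed limit or range.

## Robot

A 6-joint arm with a two-finger parallel gripper is mounted at the origin on a cart in front of the work surface, level with it; the furniture and walls round the work are solid. World frame = base frame: x ahead of the robot, y to its left, z up, the work surface at z = 0. Lengths are in mm, angles in rad, forces in N, time in s.
With the tool pointing down it reaches from about 275 to 750 mm from the base axis. Payload 10.2 kg.
Tool frame: the origin (TCP) lies midway between the tips of the shut fingers; the grasp point (between the pads) lies 19 mm behind it (ctrl.grasp_offset is the distance from the TCP to the grasp point, in mm); z points along the fingers, y is the line along which they close (so a half turn about z gives the same grasp; the last joint's range is limited). The gripper opens to 85 mm and grips with 20 to 120 N. Pads are 22 mm wide; open, the fingers measure 114 mm over their backs; the gripper's body (76 mm by 85 mm) begins 54 mm behind the grasp point. The pads swing forward as they close: fully open they stand 13 mm farther back than shut.
Start: joints at [0.956, 0.313, 1.498, -0, 1.331, -0.223], TCP at [200.486, 485.218, 231.294] pointing down, gripper open.
Joint ranges: [-2.94, 2.94], [-0.97, 2.17], [0.19, 2.56], [-1.23, 4.37], [0.02, 3.11], [-2.88, 2.88]. Speed limits (rad/s): [2.39, 2.39, 3.01, 3.14, 3.14, 3.14].

## Interface

Orientations are given as a unit quaternion [w, x, y, z].
In Python, from rig import ctrl, viewer, models gives the robot as it stands. The module is installed in compiled form; this text tells all that it offers.
- The arm moves only by the shell command python3 -m pendant 'ROWS' [OPENING] [FORCE]. ROWS is text: rows parted by semicolons, each of 4 numbers parted by spaces: the shift along the tool's x, y, z in m, then the turn about the tool's z in rad. In form: x y z yaw; .... A call has 1 to 10 rows; each row shifts and turns the commanded pose from where the row before left it, along the tool's axes as they then stand; what a row does not reach is not made up. A row lasts 1/8 s, in which the tool goes at most 62.5 mm and 10.7 degrees, less where a joint would pass 70% of its speed; a pose out of reach is approached as far as the arm can. A call is refused whole if a number of a shift passes 0.0625 or a number of a turn 0.188, either way. A call with a gripper value outside its range is refused whole. OPENING is the opening, from 0 (shut) to 1 (fully open), set as the call begins (- or left out, the last holds). The fingers move at their own pace and stop on an object; FORCE is the grip in N (left out, the last holds). Time passes only in rows, so rows that do not move let the fingers close. It gives the time, the measured TCP pose, the force, the opening and the grip force at its end, in the units of the state.
- ctrl.sense(): the state, without advancing time (a new reading comes with each control period).
- viewer.capture(name): name is "side" or "top"; returns a dict with "color" (400x640x3 uint8, red, green, blue), "vertical_fov" (degrees; the focal length in pixels is half the picture's height over the tangent of half this angle, whatever the lens; pixels are square), "cx", "cy" (the principal point, pixels), "pose" (4x4, takes a point from camera to world coordinates). Camera axes: x right, y down, z forward; pixel columns grow to the right and rows downward; lengths in mm; the calibration is good to about 2 mm. A picture is of the moment at which its call begins. There is no depth.
- ctrl.finish_job(): hands the job in; it is judged then, once.
Trained networks look in the newest picture that a camera, given by its name, has taken for a name from the list of things; names that differ only in an ending like _2 or _b are one class to them, and where a whole thing is asked for, a point or a joint stands for the part that bears it (a point fixed in the world has none). Each returns a list of dicts, best first, with "p" (0 to 1); they miss things now and then, are a little off and sometimes report something else, mostly with a low value. They report only what shows in the picture. A call takes as long as a camera call. They do not tell look-alikes from the thing itself.
- models.boxes_of(camera, query): "at" ([x, y, z] in mm, in world coordinates, good to about 4 mm: the middle of the surface that is visible of it).
The state is a dict: "time_s": time; "joints": joint angles; "dq": joint speeds; "tau": joint torques, N m; "eef_pos": TCP position; "ee_rot": TCP orientation; "force": force on the tool from outside, world axes, zero at the start; "wrist_torque": the same for the moment, N m; "grip_width": opening from 0.0 (shut) to 1.0 (fully open); "grip_force": force on a finger pad.
Only numpy, scipy, OpenCV 4.12 (cv2) and the standard library are available. Lean on these libraries where they do the work, as an engineer would, in place of code of your own. Each camera call takes 0.05 s, during which the arm holds its last target. There are 200 camera calls.

## Working session

There is one attempt and no reset: what is moved stays moved. The work goes in short steps, Python scripts to look and compute and a shell command to move; the robot and the scene stay as the last step left them, time stands still between calls to the robot, and variables do not carry over. Pictures are saved under pics/ and viewed, at most 10 in all, crops included, and the job is handed in when it is done.

```bash
mkdir -p pics; cat > h.py <<'E'
import numpy as np, cv2
from rig import ctrl, viewer, models
def cap(n,save=None):
    c=viewer.capture(n)
    if save: cv2.imwrite(f'pics/{save}.png',c['color'][...,::-1])
    return c
def f(c): return 200/np.tan(np.radians(c['vertical_fov']/2))
def proj(c,P):
    T=np.linalg.inv(c['pose']); p=T[:3,:3]@np.array(P,float)+T[:3,3]
    return f(c)*p[0]/p[2]+c['cx'], f(c)*p[1]/p[2]+c['cy']
def unproj(c,u,v,z):
    d=c['pose'][:3,:3]@np.array([(u-c['cx'])/f(c),(v-c['cy'])/f(c),1]); o=c['pose'][:3,3]
    return o+d*(z-o[2])/d[2]
E
python3 - <<'E'
from h import *
t=cap('top','top0'); s=cap('side','side0')
for c in(t,s): print(np.round(c['pose'],3).tolist(),c['vertical_fov'],c['cx'],c['cy'])
for cam in('top','side'):
  for q in('roasting_tin','roll_A','tomato_1','garlic_1','lemon_1'):
    print(cam,q,[(np.round(d['at']).tolist(),round(d['p'],2)) for d in models.boxes_of(cam,q)])
s=ctrl.sense();print(s['eef_pos'],s['ee_rot'],s['force'],s['time_s'])
E
```

```text
[[0.014, -0.99, 0.139, 329.296], [-1.0, -0.014, -0.002, 29.855], [0.004, -0.138, -0.99, 1491.963], [0.0, 0.0, 0.0, 1.0]] 42.591096166865604 316.80932895441157 198.90294006166732
[[-0.961, -0.132, 0.244, 209.95], [-0.276, 0.388, -0.879, 1248.484], [0.021, -0.912, -0.41, 629.963], [0.0, 0.0, 0.0, 1.0]] 45.98514145488128 317.0947512159014 198.0464451167493
top roasting_tin [([558.0, 56.0, 1.0], 0.71)]
top roll_A [([518.0, 11.0, 47.0], 0.79), ([632.0, 285.0, 43.0], 0.58)]
top tomato_1 [([543.0, -205.0, 52.0], 0.57), ([610.0, -52.0, 47.0], 0.3)]
top garlic_1 [([501.0, 245.0, 35.0], 0.83)]
top lemon_1 [([680.0, -180.0, 47.0], 0.72), ([540.0, -206.0, 54.0], 0.6), ([577.0, 6.0, 95.0], 0.59)]
side roasting_tin [([547.0, 82.0, 15.0], 0.88)]
side roll_A [([522.0, 36.0, 36.0], 0.96), ([616.0, 316.0, 33.0], 0.67), ([601.0, 77.0, 40.0], 0.41)]
side tomato_1 [([600.0, 77.0, 41.0], 0.74), ([530.0, -187.0, 44.0], 0.68)]
side garlic_1 [([493.0, 264.0, 34.0], 0.83)]
side lemon_1 [([681.0, -168.0, 47.0], 0.65)]
[200.48642341 485.21559078 231.31531935] [8.42377400e-06 1.94653410e-01 9.80872086e-01 1.36643851e-05] [ 0.1768517   0.20488853 -0.00677466] 0.6
```

View pics/top0.png

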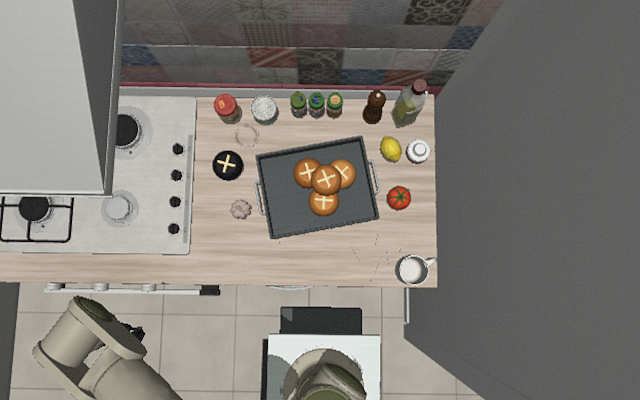

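View pics/side0.png

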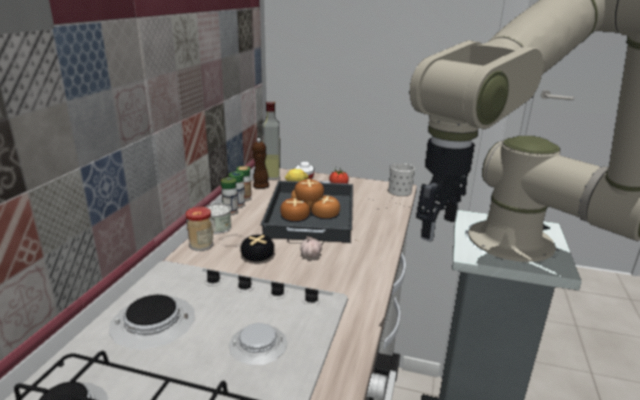

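The top view shows the tin with rim corners near (257,157), (361,138), (379,218) and (270,237). Four brown rolls sit in it: lower ones at about (307,173), (343,173) and (323,202), and the upper one, D, at (326,180). The black look-alike at (228,165) lies outside the tin and doesn't fit the description. I'll measure the rolls and confirm in a crop.

```bash
cat >> h.py <<'E'
def tinfit(c):
    # dark grey tin mask -> min area rect at rim
    hsv=cv2.cvtColor(c['color'],cv2.COLOR_RGB2HSV)
    m=((hsv[...,2]<115)).astype(np.uint8); m[:125]=0; m[250:]=0; m[:,:250]=0; m[:,390:]=0
    m[((hsv[...,0]<20)&(hsv[...,1]>100))]*=0
    m=cv2.morphologyEx(m,cv2.MORPH_OPEN,np.ones((5,5)))
    cs=max(cv2.findContours(m,0,2)[0],key=cv2.contourArea)
    P=np.array([unproj(c,u,v,46)[:2] for u,v in cs[:,0]],np.float32)
    return cv2.minAreaRect(P),cs
E
python3 - <<'E'
from h import *
t=cap('top')
r,cs=tinfit(t); print(r)
for u,v,z in((307,173,49),(343,173,49),(323,203,49),(326,180,90)): print(np.round(unproj(t,u,v,z)))
for k in((257,157),(361,138),(379,218),(270,237)): print(np.round(unproj(t,*k,46)))
im=t['color'][...,::-1].copy()[125:250,240:420]
im=cv2.resize(im,None,fx=4.4,fy=4.4,interpolation=cv2.INTER_CUBIC)
pts=cv2.boxPoints(r)
q=np.array([[(a-240)*4.4,(b-125)*4.4] for a,b in[proj(t,[*p,46]) for p in pts]],int)
cv2.polylines(im,[q],True,(0,255,0),1)
for x in range(420,701,20):
  for y in range(-120,181,20):
    a,b=proj(t,[x,y,49]); cv2.circle(im,(int((a-240)*4.4),int((b-125)*4.4)),1+2*(x%100==0 and y%100==0),(255,255,0),-1)
cv2.imwrite('pics/crop0.png',im)
E
```

```text
((567.2117309570312, 27.723236083984375), (247.55697631835938, 316.0256042480469), 11.588520050048828)
[606.  56.  49.]
[607. -47.  49.]
[520.  10.  49.]
[579.   3.  90.]
[651. 201.  46.]
[711. -98.  46.]
[ 479. -150.   46.]
[421. 158.  46.]
```

View pics/crop0.png

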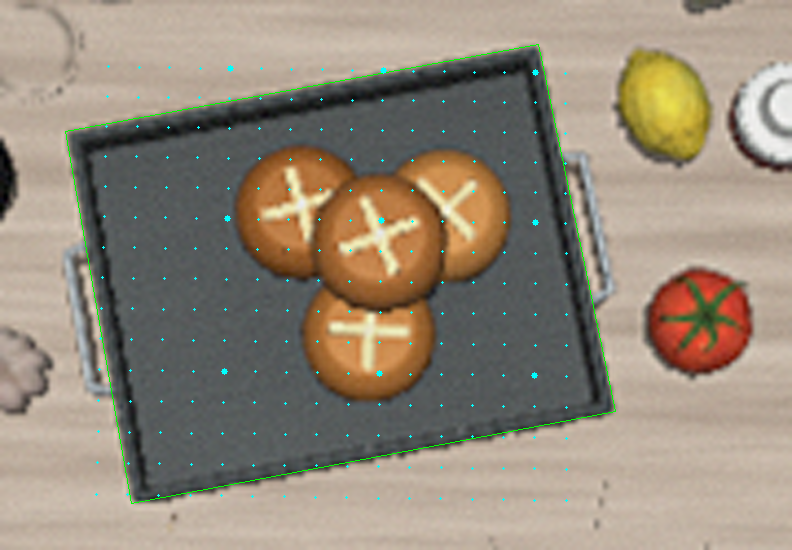

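The crop confirms it: four brown crossed rolls in the tin, with D on top at about (379,237). The black look-alike is cut off at the left edge and stays alone. The tin centre is at (567,28) with a yaw of 11.6°.

Tin-frame positions are L(44,20), R(24,-81), F(-50,-8) and D(7,-27). I'll align the tool with the tin, shut the fingers and push D off through the gap between L and F towards (-40,95).

```bash
cat >> h.py <<'E'
C0=np.array([567.2,27.7]); A0=np.radians(11.59)
Rt=np.array([[np.cos(A0),np.sin(A0)],[-np.sin(A0),np.cos(A0)]])
def tin(p): return Rt@(np.array(p[:2])-C0)
def world(p,z): return np.array([*(C0+Rt.T@np.array(p)),z])
def st():
    s=ctrl.sense(); w,x,y,z=s['ee_rot']; 
    ang=np.degrees(np.arctan2(2*(x*y+w*z),1-2*(y*y+z*z)))
    print('t%.2f'%s['time_s'],'tin',np.round(tin(s['eef_pos']),1),'z%.1f'%s['eef_pos'][2],'xang(want -168.4) %.1f'%ang,'F',np.round(s['force'],1),'g',s['grip_width'])
E
python3 -m pendant '0 0 0 -0.149; 0 0 0 -0.149; 0 0 0 -0.149; 0 0 0 -0.148; 0 0 0 0' 0
python3 -m pendant '-0.03 -0.06 0 0;-0.03 -0.06 0 0;-0.03 -0.06 0 0;-0.03 -0.06 0 0;-0.03 -0.06 0 0;-0.03 -0.06 0 0;-0.03 -0.06 0 0;-0.03 -0.06 0 0;-0.03 -0.06 0 0;0 0 0 0'
python3 -c 'from h import *; st()'
```

```text
time_s: 1.27
eef_pos: [200.5, 485.2, 231.3]
ee_rot: [-0.0, -0.101, 0.995, 0.0]
force: [1.2, -0.5, -0.0]
grip_width: 0.005
grip_force: 0.0
time_s: 2.52
eef_pos: [549.9, 40.0, 230.5]
ee_rot: [-0.0, -0.098, 0.995, -0.0]
force: [-0.1, 1.2, -0.5]
grip_width: 0.006
grip_force: 0.0
t2.52 tin [-14.5  15.5] z230.5 xang(want -168.4) -168.8 F [-0.1  1.2 -0.5] g 0.005997944998490366
```

```bash
python3 -m pendant '-0.021 -0.058 0 0;-0.021 -0.058 0 0;0 0 0.05 0;0 0 0.05 0;0 0 0.04 0;0 0 0.025 0;0 0 0 0;0 0 0 0' >/dev/null
python3 -c 'from h import *; st()'
```

```text
t3.52 tin [ 27.5 -96.9] z67.8 xang(want -168.4) -168.4 F [0.4 0.1 0.2] g 0.0023944973328906207
```

```bash
python3 -m pendant '0.0035 0.011 0.003 0;0.0035 0.011 0 0;0.0035 0.011 0 0;0.0035 0.011 0 0;0.0035 0.011 0 0;0.0035 0.011 0 0;0.0035 0.011 0 0;0.0035 0.011 0 0;0.0035 0.011 0 0;0.0035 0.011 0 0' | grep force
python3 - <<'E'
from h import *
st(); t=cap('top'); s=cap('side')
a=cv2.resize(t['color'][120:250,245:395],None,fx=3.5,fy=3.5,interpolation=2)
b=cv2.resize(s['color'][150:260,245:375],None,fx=2.1,fy=2.1,interpolation=2)
im=np.zeros((455,800,3),np.uint8); im[:a.shape[0],:525]=a; im[:231,525:798]=b
cv2.imwrite('pics/p1.png',im[...,::-1])
E
```

```text
force: [-0.7, -0.1, 0.6]
grip_force: 0.0
t4.78 tin [-8.5 13.7] z63.3 xang(want -168.4) -168.4 F [-0.7 -0.1  0.6] g -0.0004335426012259603
```

View pics/p1.png

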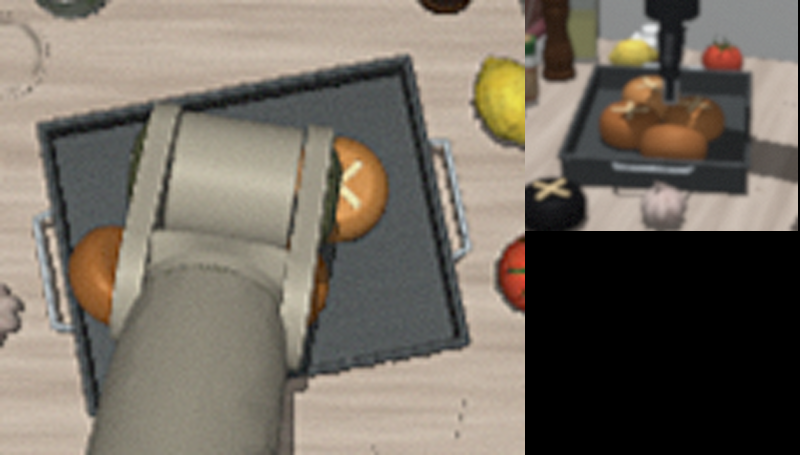

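D has slid off towards the front left and is leaning on L and F, with its tail up. I'll lift and move aside to see it clearly.

```bash
python3 -m pendant '0 -0.005 -0.05 0;0 -0.03 -0.05 0;0.02 -0.06 0 0;0.02 -0.06 0 0;0.02 -0.06 0 0;0.02 -0.06 0 0;0 0 0 0' | grep force
cat >> h.py <<'E'
def show(name):
    t=cap('top'); s=cap('side')
    a=cv2.resize(t['color'][125:250,245:395],None,fx=3.5,fy=3.5,interpolation=2)
    b=cv2.resize(s['color'][165:255,255:365],None,fx=2.4,fy=2.4,interpolation=2)
    im=np.zeros((438,800,3),np.uint8); im[:a.shape[0],:525]=a; im[:b.shape[0],530:530+b.shape[1]]=b
    for X in range(-100,101,20):
      for Y in range(-140,141,20):
        u,v=proj(t,world((X,Y),49)); cv2.circle(im,(int((u-245)*3.5),int((v-125)*3.5)),2 if X==0 or Y==0 else 1,(0,255,255),-1)
    cv2.imwrite(f'pics/{name}.png',im[...,::-1]); return t
def rolls(t):
    r,_=tinfit(t); print('tin',np.round(r[0],1),np.round(r[1]),round(r[2],1))
    for cam in ('top','side'):
        print(cam,[(np.round(tin(d['at'])).tolist(),round(float(d['at'][2])),round(d['p'],2)) for d in models.boxes_of(cam,'roll_A')])
    # cross pixels -> clusters at z=49
    c=t['color'].astype(int); m=((c[...,0]>195)&(c[...,2]>135)&(c[...,0]-c[...,2]>25)).astype(np.uint8)
    n=np.zeros_like(m); u=[proj(t,world(p,20)) for p in((-105,-140),(105,-140),(105,140),(-105,140))]
    cv2.fillPoly(n,[np.array(u,int)],1); m&=n
    m=cv2.dilate(m,np.ones((3,3)))
    k,_,S,ce=cv2.connectedComponentsWithStats(m)
    print('cross',[(np.round(tin(unproj(t,*ce[i],49))).tolist(),int(S[i,4])) for i in range(1,k) if S[i,4]>25])
E
python3 -c '
from h import *; st(); t=show("p2"); rolls(t)'
```

```text
force: [0.6, 0.5, -0.6]
grip_force: 0.0
t5.75 tin [ -88.9 -263.1] z163.0 xang(want -168.4) -168.7 F [ 0.6  0.5 -0.6] g 0.0021377646522284677
tin [532.7   4.1] [325. 349.] 11.4
top [([-44.0, -8.0], 47, 0.62), ([114.0, 240.0], 43, 0.6), ([44.0, 20.0], 51, 0.49)]
side [([109.0, 273.0], 34, 0.67), ([-45.0, 13.0], 40, 0.64)]
cross [([48.0, 17.0], 165), ([27.0, -75.0], 176), ([-41.0, -11.0], 161)]
```

View pics/p2.png

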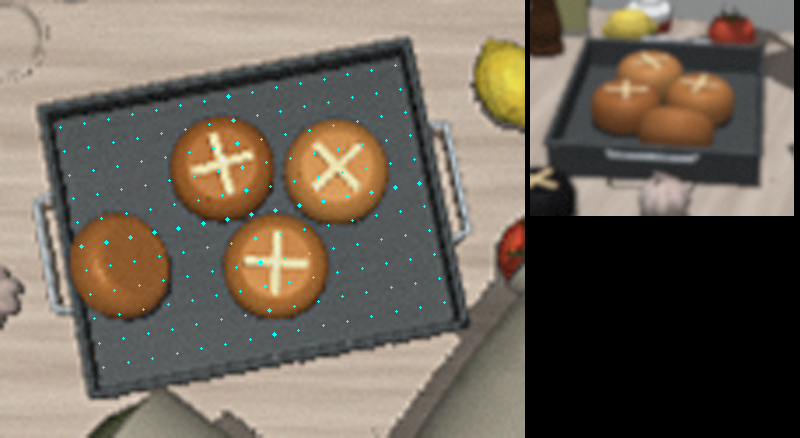

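L, R and F lie flat with their crosses up, at about (44,18), (25,-77) and (-44,-10). D, at crop (120,265), shows no cross, so it is either flipped or leaning on the left wall. I'll look closer.

```bash
python3 - <<'E'
from h import *
s=cap('side'); t=cap('top')
b=cv2.resize(s['color'][185:245,262:358],None,fx=5,fy=5,interpolation=2)
a=cv2.resize(t['color'][170:240,255:315],None,fx=4.2,fy=4.2,interpolation=2)
im=np.zeros((300,760,3),np.uint8); im[:300,:480]=b; im[:294,490:742]=a
im=cv2.convertScaleAbs(im,alpha=1.4)
# hypothesis outlines: flat waist circle at z=26.5 for D centre
for P in((-50,95),(-50,105)):
  for z in (4,26.5,49):
    r={4:33,26.5:44,49:31}[z]
    q=np.array([proj(s,world((P[0]+r*np.cos(k),P[1]+r*np.sin(k)),z)) for k in np.linspace(0,6.28,40)])
    cv2.polylines(im,[((q-[262,185])*5).astype(int)],True,(0,255,0) if P[1]<100 else (0,200,255),1) if z>5 else 0
    q=np.array([proj(t,world((P[0]+r*np.cos(k),P[1]+r*np.sin(k)),z)) for k in np.linspace(0,6.28,40)])
    cv2.polylines(im,[((q-[255,170])*4.2+[490,0]).astype(int)],True,(0,255,0) if P[1]<100 else (0,200,255),1) if z>5 else 0
cv2.imwrite('pics/p3.png',im[...,::-1])
E
```

```text
(no output)
```

View pics/p3.png

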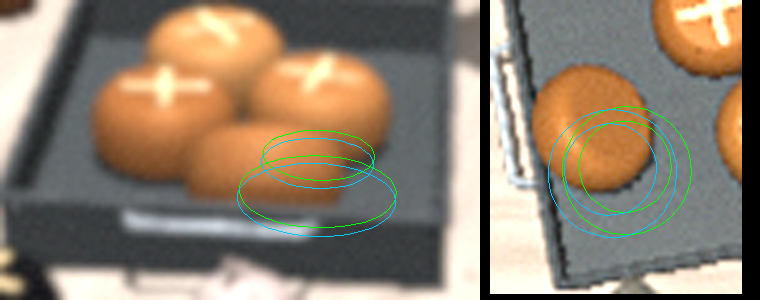

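```bash
cat >> h.py <<'E'
def blobs(t,z=27):
    hsv=cv2.cvtColor(t['color'],cv2.COLOR_RGB2HSV)
    m=((hsv[...,0]<25)&(hsv[...,1]>110)&(hsv[...,2]>60)).astype(np.uint8)
    n=np.zeros_like(m); u=[proj(t,world(p,46)) for p in((-125,-165),(125,-165),(125,165),(-125,165))]
    cv2.fillPoly(n,[np.array(u,int)],1); m&=n
    # fill the pale crosses
    cs,_=cv2.findContours(m,cv2.RETR_EXTERNAL,cv2.CHAIN_APPROX_NONE)
    for c in cs:
        if cv2.contourArea(c)>150:
            P=np.array([tin(unproj(t,a,b,z)) for a,b in c[:,0]],np.float32)
            e=cv2.fitEllipse(P); print('blob',np.round(e[0],0),'axes',np.round(e[1],0),round(e[2]),'x',P[:,0].min().round(),P[:,0].max().round(),'y',P[:,1].min().round(),P[:,1].max().round())
E
python3 -c '
from h import *
t=cap("top"); blobs(t)'
```

```text
blob [-41. -12.] axes [84. 85.] 83 x -84.0 2.0 y -54.0 31.0
blob [-17. 115.] axes [78. 87.] 109 x -61.0 28.0 y 74.0 154.0
blob [ 27. -75.] axes [84. 86.] 77 x -16.0 71.0 y -119.0 -33.0
blob [48. 17.] axes [83. 86.] 86 x 5.0 92.0 y -26.0 59.0
```

D is flipped, cross side down, and leans on the left rim at about (-17,115). Its raised left edge reaches y≈152. I'll come in from outside, just above the rim, and nudge that edge inward.

```bash
python3 -m pendant '-0.0075 0.0552 0 0;-0.0075 0.0552 0 0;-0.0075 0.0552 0 0;-0.0075 0.0552 0 0;-0.0075 0.0552 0 0;-0.0075 0.0552 0 0;-0.0075 0.0552 0 0;-0.0075 0.0552 0 0;0 0 0 0' >/dev/null; python3 -c 'from h import *; st()'
```

```text
t7.22 tin [-27.8 186.2] z163.4 xang(want -168.4) -168.0 F [ 0.6 -1.3 -0.7] g -0.00010935768908707023
```

```bash
python3 - <<'E'
from h import *
s=cap('side')
for y,z in((150,46),(150,55),(150,65),(115,49),(74,30)):
    u,v=proj(s,world((-25,y),z)); print(y,z,'p3 crop px',round((u-262)*5),round((v-185)*5))
E
```

```text
150 46 p3 crop px 266 203
150 55 p3 crop px 266 188
150 65 p3 crop px 266 171
115 49 p3 crop px 271 168
74 30 p3 crop px 276 166
```

```bash
cat > fit.py <<'E'
from h import *
from scipy.optimize import differential_evolution as DE
from scipy.spatial.transform import Rotation as R
s=cap('side'); t=cap('top')
zz=np.array([0,5,12,22.5,33,40,45])-22.5; rr=np.array([33,39,43,44,42.5,38,31])
k=np.linspace(0,2*np.pi,24,endpoint=False)
M=np.array([[r*np.cos(a),r*np.sin(a),z] for r,z in zip(rr,zz) for a in k])
def pr(c,P):
    T=np.linalg.inv(c['pose']); q=P@T[:3,:3].T+T[:3,3]; return q[:,:2]/q[:,2:]*f(c)+[c['cx'],c['cy']]
def mask(p,o,sc,sh):
    m=np.zeros(sh,np.uint8); h=cv2.convexHull(((p-o)*sc).astype(np.float32)).astype(int); cv2.fillConvexPoly(m,h,1); return m
SM=np.zeros((300,480),np.uint8); cv2.fillPoly(SM,[np.array([(188,190),(187,160),(192,145),(205,135),(255,123),(330,125),(345,140),(350,155),(345,203),(190,203)])],1)
e=((592,128),(120,126))
TM=np.zeros((294,252),np.uint8); cv2.ellipse(TM,(102,128),(60,63),0,0,360,1,-1)
def cost(v,full=False):
    x,y,th,az,dz=v; P=R.from_euler('ZY',[az,th]).apply(M)
    P[:,2]-=P[:,2].min()-4-dz
    xy=P[:,:2]@Rt+C0+Rt.T@np.array([x,y]); W=np.c_[xy,P[:,2]]
    a=mask(pr(s,W),[262,185],5,SM.shape); a[203:]=0; b=mask(pr(t,W),[255,170],4.2,TM.shape)
    iou=lambda p,q:(p&q).sum()/max(1,(p|q).sum())
    if full: return iou(a,SM),iou(b,TM),P[:,2].max(),(P[:,1]+y).max(),(P[:,1]+y).min(),P[np.argmax(P[:,2])]+[x,y,0]
    return -iou(a,SM)-iou(b,TM)
for seed in range(2):
  for lim in((0,.8),(.8,1.57)):
    r=DE(cost,[(-50,20),(80,130),lim,(-3.3,3.3),(0,25)],seed=seed,maxiter=60,popsize=12)
    print(np.round(r.x,2),round(r.fun,3),[np.round(q,2).tolist() for q in cost(r.x,True)])
E
python3 fit.py
```

```text
[-21.96 111.1    0.44  -1.26   9.44] -1.832 [0.93, 0.91, 81.37, 154.55, 68.1, [-27.61, 128.71, 81.37]]
[-21.5  111.68   0.81  -1.52   0.19] -1.796 [0.86, 0.93, 84.07, 151.21, 72.84, [-22.13, 125.22, 84.07]]
[-22.16 109.71   0.54  -1.39   5.03] -1.84 [0.93, 0.91, 80.39, 152.19, 67.72, [-24.94, 124.63, 80.39]]
[-21.73 111.34   0.8   -1.49   0.46] -1.797 [0.87, 0.93, 84.11, 150.93, 72.45, [-22.83, 125.18, 84.11]]
```

The fit shows D's left edge at z≈80, leaning on the rim with a tilt of about 0.6 rad. I'll go down to z≈56 outside the rim and push inward.

```bash
python3 -m pendant '0 0 0.04 0;0 0 0.04 0;0 0 0.027 0;0 -0.008 0 0;0 -0.008 0 0;0 -0.006 0 0;0 -0.006 0 0;0 -0.006 0 0;0 -0.006 0 0' | grep -A0 force;  python3 -c 'from h import *; st()'
python3 -m pendant '0 -0.006 0 0;0 -0.006 0 0;0 -0.006 0 0;0 0 0 0' | grep force;  python3 -c 'from h import *; st(); t=show("p4")'
```

```text
force: [-0.0, -0.2, -0.3]
--
grip_force: 0.2
t8.50 tin [-27.4 142. ] z56.4 xang(want -168.4) -168.4 F [-0.  -0.2 -0.3] g 0.0011896112727056882
force: [-0.4, 0.8, 0.5]
grip_force: 0.1
t9.00 tin [-27.4 124. ] z56.3 xang(want -168.4) -168.4 F [-0.4  0.8  0.5] g -0.0007867730819912513
```

View pics/p4.png

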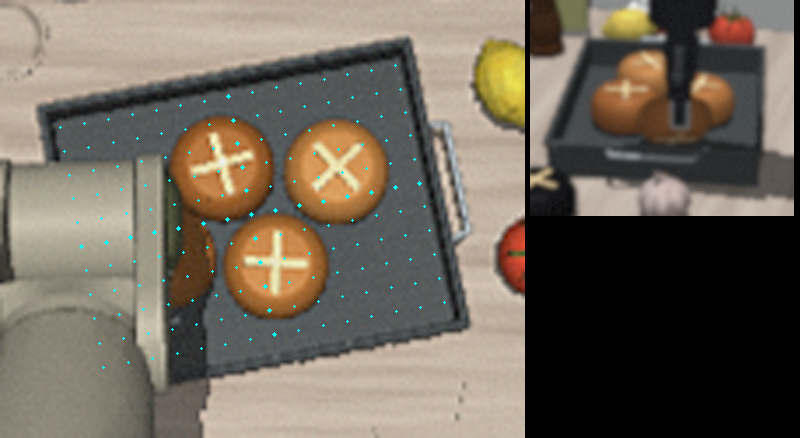

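D came off the rim, but it is still tilted and resting against the fingertip; a sliver of its cross shows at side (677,138). I'll pull the finger quickly outward over the rim so that D drops flat, then look again.

```bash
python3 -m pendant '0 0.045 0 0;0 0.055 -0.02 0;0 0.05 -0.06 0;0 0.06 -0.05 0;0.05 0.05 0 0;0.05 0.05 0 0;0 0 0 0' | grep force;  python3 -c 'from h import *; st(); t=show("p5"); blobs(t)'
```

```text
force: [0.5, 0.4, -1.1]
grip_force: 0.0
t9.97 tin [-118.9  403.4] z164.6 xang(want -168.4) -168.1 F [ 0.5  0.4 -1.1] g -1.2469058492916528e-05
blob [-21. 102.] axes [84. 86.] 123 x -65.0 22.0 y 59.0 146.0
blob [-41. -12.] axes [84. 85.] 90 x -84.0 3.0 y -55.0 31.0
blob [ 27. -75.] axes [84. 86.] 75 x -16.0 71.0 y -119.0 -33.0
blob [48. 17.] axes [83. 86.] 92 x 4.0 92.0 y -26.0 59.0
```

View pics/p5.png

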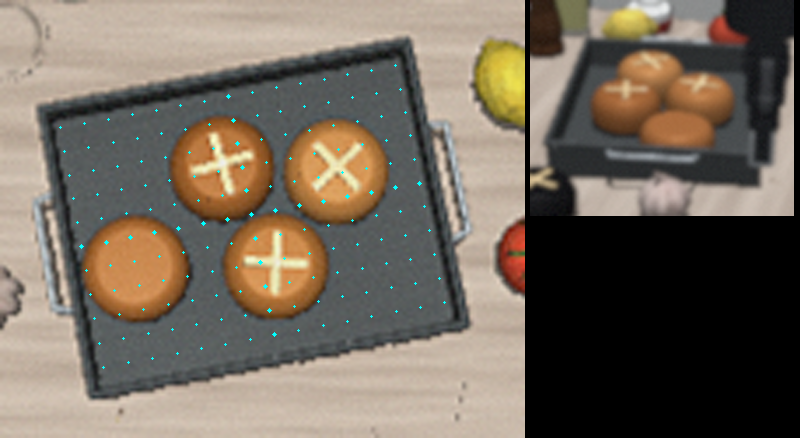

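D now lies flat (upside down) at (-21,102). The others are L(48,17), R(27,-75) and F(-41,-12), all flat. Next I'll push D towards -x from its back side.

```bash
python3 -m pendant '-0.028 -0.05 0 0;-0.028 -0.05 0 0;-0.028 -0.05 0 0;-0.028 -0.05 0 0;-0.028 -0.05 0 0;-0.028 -0.05 0 0;0 0 0 0' |grep eef; python3 -c 'from h import *; st()'
```

```text
eef_pos: [600.3, 132.3, 163.5]
t10.95 tin [53.5 95.9] z163.5 xang(want -168.4) -168.7 F [-0.8  1.3 -0.6] g 0.0013166716845954473
```

```bash
python3 -m pendant '0 0.007 0.05 0;0 0 0.05 0;0 0 0.047 0;0.012 0 0 0;0.008 0 0 0;0.008 0 0 0;0.008 0 0 0;0.008 0 0 0;0.008 0 0 0;0.008 0 0 0' |grep force; python3 -c 'from h import *; st()'
```

```text
force: [1.0, -0.7, -0.7]
grip_force: 0.2
t12.20 tin [ -8.3 107.8] z17.4 xang(want -168.4) -168.4 F [ 1.  -0.7 -0.7] g 0.001515679626077751
```

```bash
python3 -m pendant '-0.005 -0.003 0 0;0 0 -0.06 0;0.009 -0.047 0 0;0.009 -0.047 0 0;0.009 -0.047 0 0;0.006 -0.046 0 0;0 0 0 0' |grep eef; python3 -c 'from h import *; st(); t=cap("top"); blobs(t)'
```

```text
eef_pos: [549.3, -62.9, 77.4]
t13.07 tin [-35.7 -85.1] z77.4 xang(want -168.4) -168.6 F [ 1.  -0.1  0.5] g -0.0010817039702579773
blob [-63. 101.] axes [84. 86.] 128 x -107.0 -20.0 y 58.0 145.0
blob [-27.  12.] axes [26. 80.] 61 x -65.0 2.0 y -16.0 31.0
blob [48. 17.] axes [83. 85.] 82 x 4.0 91.0 y -26.0 59.0
```

D is at (-63,101). Next, push R towards +x. R's centre is at y=-75, so I'll shift to y=-79.

```bash
python3 -m pendant '0 0.006 0.03 0;0 0 0.03 0;-0.008 0 0 0;-0.006 0 0 0;-0.006 0 0 0;-0.006 0 0 0;-0.006 0 0 0;-0.006 0 0 0;-0.005 0 0 0;0 0 0 0' |grep force; python3 -c 'from h import *; st()'
python3 -m pendant '0.005 0 0 0;0 0 -0.06 0;0.007 0.042 0 0;0.007 0.042 0 0;0.006 0.041 0 0;0 0 0 0' |grep eef; python3 -c 'from h import *; st(); t=cap("top"); blobs(t)'
```

```text
force: [0.2, 0.4, 0.2]
grip_force: 0.0
t14.38 tin [  7.6 -76.2] z17.3 xang(want -168.4) -168.4 F [0.2 0.4 0.2] g -0.0006151159881984109
eef_pos: [538.7, 73.9, 77.4]
t15.12 tin [-18.6  50.9] z77.4 xang(want -168.4) -168.2 F [-0.  -0.3  0. ] g 0.00048728357941815124
blob [-49. -27.] axes [45. 87.] 69 x -84.0 -1.0 y -54.0 5.0
blob [ 64. -76.] axes [82. 87.] 82 x 20.0 108.0 y -118.0 -35.0
```

```bash
python3 -m pendant '0.003 -0.002 0.03 0;0 0 0.03 0;0.002 -0.008 0 0;0.002 -0.008 0 0;0.0025 -0.008 0 0;0.0025 -0.008 0 0;0.0025 -0.008 0 0;0.0025 -0.008 0 0;0.003 -0.008 0 0;0.003 -0.008 0 0' |grep force; python3 -c 'from h import *; st()'
python3 -m pendant '0.003 -0.008 0 0;0.002 -0.005 0 0;0 0 0 0;0 0.006 0 0;0 0 -0.06 0;-0.02 0.02 0 0' |grep force; python3 -c 'from h import *; st();t=cap("top"); blobs(t)'
```

```text
force: [-0.2, 0.5, -0.2]
grip_force: 0.2
t16.43 tin [-40.9 -17.7] z17.3 xang(want -168.4) -168.4 F [-0.2  0.5 -0.2] g -0.0024026777448766462
force: [0.1, -0.2, -0.5]
grip_force: 0.0
t17.18 tin [-23.9  -4.8] z81.3 xang(want -168.4) -168.4 F [ 0.1 -0.2 -0.5] g -8.57777670962697e-06
blob [-57. 123.] axes [38. 86.] 76 x -99.0 -20.0 y 97.0 146.0
blob [-69. -94.] axes [59. 85.] 64 x -108.0 -21.0 y -129.0 -56.0
blob [ 78. -85.] axes [50. 81.] 143 x 38.0 108.0 y -120.0 -40.0
```

F is at about (-64,-86). Last comes L: I'll enter at (4,-34), slide under it to (22,-30), then push towards +y.

```bash
python3 -m pendant '-0.028 -0.029 0 0;0 0 0.032 0;0 0 0.032 0;-0.006 0.001 0 0;-0.006 0.001 0 0;-0.006 0.002 0 0;0 0 0 0' |grep force; python3 -c 'from h import *; st()'
```

```text
force: [-0.7, -0.8, 0.3]
grip_force: 0.0
t18.10 tin [ 21.1 -29. ] z14.2 xang(want -168.4) -168.3 F [-0.7 -0.8  0.3] g 0.0012876842366483358
```

```bash
python3 -m pendant '-0.0014 0.0072 0 0;-0.0014 0.0072 0 0;-0.0014 0.0072 0 0;-0.0014 0.0072 0 0;-0.0014 0.0072 0 0;-0.0014 0.0072 0 0;0 0 0 0' |grep force; python3 -c 'from h import *; st(); rolls(cap("top")); blobs(cap("top")); cap("side"); print([(tin(d["at"]).round(),d["p"]) for d in models.boxes_of("side","roll_A")])'
```

```text
force: [-6.0, -2.3, 2.9]
grip_force: 2.8
t18.98 tin [27.6 14.7] z13.1 xang(want -168.4) -168.3 F [-6.  -2.3  2.9] g 0.0011907865367614913
tin [546.9 -69. ] [173. 341.] 81.9
top [([-64.0, -82.0], 47, 0.61), ([111.0, 241.0], 41, 0.59)]
side [([109.0, 273.0], 32, 0.88), ([-45.0, 10.0], 39, 0.63)]
cross [([62.0, -85.0], 97), ([95.0, 48.0], 29), ([73.0, -9.0], 73), ([26.0, 98.0], 52), ([-16.0, -26.0], 47), ([-64.0, -85.0], 158)]
blob [-65. -86.] axes [83. 85.] 57 x -108.0 -22.0 y -129.0 -43.0
blob [ 60. -89.] axes [55. 86.] 78 x 20.0 108.0 y -120.0 -58.0
[(array([-69., -60.]), 0.74), (array([107., 274.]), 0.74)]
```

The force rose to about 6 N, so L seems to be against the back wall. I'll back off and look.

```bash
python3 -m pendant '0.02 -0.01 0 0;0 0 -0.06 0;0.03 -0.055 -0.03 0;0.03 -0.055 0 0;0.03 -0.055 0 0;0.03 -0.05 0 0;0 -0.05 0 0;0 0 0 0' |grep force; python3 -c 'from h import *; st(); t=show("p6"); rolls(t); blobs(t)'
```

```text
force: [1.2, 1.0, -0.2]
grip_force: 0.0
t20.27 tin [-108.4 -258.1] z100.3 xang(want -168.4) -168.6 F [ 1.2  1.  -0.2] g -0.001889301850466984
tin [531.1   6.2] [327. 344.] 11.5
top [([-68.0, -82.0], 47, 0.86), ([115.0, 241.0], 46, 0.56)]
side [([-65.0, -59.0], 35, 0.65), ([107.0, 274.0], 32, 0.64), ([-61.0, 114.0], 48, 0.28)]
cross [([64.0, -76.0], 175), ([75.0, 50.0], 153), ([-65.0, -85.0], 162)]
blob [-63. 101.] axes [84. 85.] 122 x -106.0 -20.0 y 58.0 145.0
blob [-65. -86.] axes [83. 85.] 57 x -108.0 -22.0 y -129.0 -43.0
blob [74. 49.] axes [84. 87.] 91 x 30.0 119.0 y 6.0 92.0
blob [ 63. -76.] axes [84. 87.] 75 x 19.0 108.0 y -118.0 -33.0
```

View pics/p6.png

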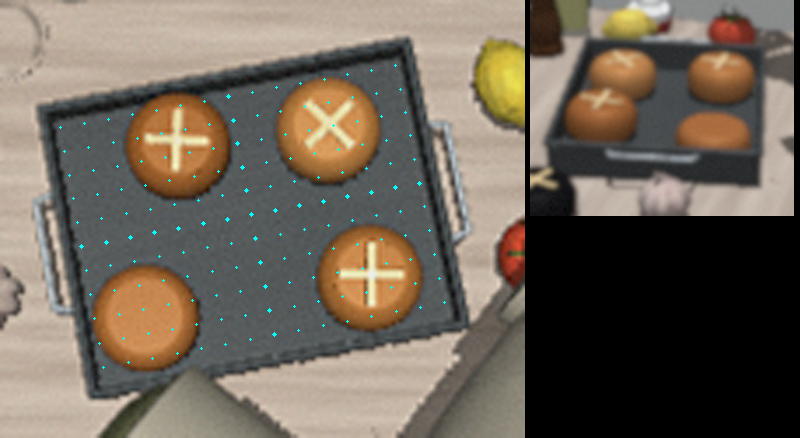

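All four rolls lie flat at L(74,49), R(63,-76), F(-65,-86) and D(-63,101). The smallest centre distance is about 125 mm, the tin has not moved and the arm is clear, so I'll hand in.

```bash
python3 -c 'from rig import ctrl; print(ctrl.finish_job())'
```

```text
the job is handed in; nothing more can be done
None
```

The four rolls are spread flat in one layer in the tin, with centres at least about 125 mm apart (37 mm clear), and the job is handed in; one roll ended up upside down, which the task allows.

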